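Bring the red stamp round to the ink pad

ROBOT

A 6-joint arm with a two-finger parallel gripper is mounted at the origin on the work surface. World frame = base frame: x ahead of the robot, y to its left, z up, the work surface at z = 0. Lengths are in m, angles in rad, forces in N, time in s.
With the tool pointing down it reaches from about 0.325 to 0.9 m from the base axis. Payload 6.1 kg.
Tool frame: the origin (TCP) lies at the very end of the fingers, on their centre line; the grasp point (between the pads) lies 19 mm behind it (r.pinch_z is the distance from the TCP to the grasp point, in m); z points along the fingers, x is the direction in which the jaws open and shut, and the axes are right-handed (so a half turn about z gives the same grasp; the last joint's range is limited). The gripper opens to 85 mm and grips with 20 to 120 N. Pads are 22 mm wide; open, the fingers measure 114 mm over their backs; the gripper's body (76 mm by 85 mm) begins 54 mm behind the grasp point. The pads swing forward as they close: fully open they stand 13 mm farther back than shut.
Start: joints at [1.155, 0.22, 1.526, -0, 1.395, -0.126], TCP at [0.179, 0.599, 0.231] pointing down, gripper open.
Joint ranges: [-2.98, 2.98], [-0.91, 2.08], [0.09, 2.57], [-1.24, 4.39], [0.2, 2.65], [-2.68, 2.68]. Speed limits (rad/s): [2.57, 2.57, 3.01, 3.14, 3.14, 3.14].

INTERFACE

Orientations are given as a rotation vector (axis times angle).
In Python, from station import r, eyes, workorder gives the robot as it stands.
- The arm moves only by the tool step_arm, never from a script. Its argument "motion" is a list of rows, each a list of 3 entries, a list of its own where there are three numbers: the shift along the world's x, y, z in cm, then the turn, a rotation vector about the world's x, y, z in degrees, then the opening, from 0 (shut) to 1 (fully open). A call has 1 to 20 rows; each row is the pose to reach, as a shift and turn from the pose commanded when the call began; what a row does not reach only later rows make up. A row lasts 1/10 s, in which the tool goes at most 50 mm and 8.59 degrees, less where a joint would pass 70% of its speed; a pose out of reach is approached as far as the arm can. A call with a gripper value outside its range is refused whole. The fingers move at their own pace and stop on an object; "newtons" is the grip in N (left out, the last holds). Time passes only in rows, so rows that repeat a pose let the fingers close. It gives the time, the measured TCP pose, the force and the opening at its end, in the units of the state.
- r.get_state(): the state, without advancing time (a new reading comes with each control period).
- eyes.get_image(name): name is "scene" or "top" or "wrist"; returns a dict with "pixels" (420x560x3 uint8, red, green, blue), "depth" (420x560 float32, m along the optical axis (not along the pixel's ray), 0 where there is no reading), "K" (3x3 intrinsics, pixels), "camera_from_world" (4x4, takes a point from world to camera coordinates). Camera axes: x right, y down, z forward; pixel columns grow to the right and rows downward; lengths in m; the calibration is good to about 2 mm. A picture is of the moment at which its call begins.
- workorder.finish_job(): hands the job in, once; it reports no verdict.
The state is a dict: "t": time; "q": joint angles; "dq": joint speeds; "joint_efforts": joint torques, N m; "ee_pos": TCP position; "orientation": TCP orientation; "force": force on the tool from outside, world axes, zero at the start; "wrist_torque": the same for the moment, N m; "opening": opening from 0.0 (shut) to 1.0 (fully open).
Only numpy, scipy, OpenCV 4.12 (cv2) and the standard library are available. Lean on these libraries where they do the work, as an engineer would, in place of code of your own. Each camera call takes 0.05 s, during which the arm holds its last target.

TASK

Turn the revolving stamp rack until the red-handled stamp squarely faces the open ink pad, by pushing one of the rack's arms gently round with a fingertip (the arm without a stamp is the easiest to get at). Do not grip or lift anything, keep off the wet ink pad, and leave every stamp hanging on the rack and the other things on the desk where they are.

Things in the scene. Friction and masses are not known exactly. Their poses are not given: they have to be found in the camera images.
- ink_pad: Open ink pad, fixed to the desk: black plastic tray with dark red felt, 74 mm (x) by 112 mm (y) by 17 mm high, its black lid folded back flat on the desk on the side away from the rack. Origin: centre of the tray's underside, on the desk. Its x axis is level and points straight at the rack's axis, 180 mm away, so a stamp squarely faces the pad when it lies between the two, on this line (y = 0 in this frame, about x = 104 mm).
- rack_base: Foot and post of the revolving stamp rack, fixed to the desk: dark steel foot 136 mm across and 19 mm high, upright steel post 15 mm thick. Origin: on the rack's vertical axis, at desk level. The grey plastic rotor on the post has a hub 46 mm across (top at 137 mm) and six level arms. Nothing on the rack stands higher than 162 mm above the desk.
- rack_axis (a point): Point on the rack's vertical axis, level with the top faces of its arms (130 mm above the desk). Six level radial arms, 60 degrees apart, 6 mm thick (124 to 130 mm up), reach 93 mm from the axis: 12 mm wide up to 58 mm out, then a 23 mm wide fork with a 12 mm slot open outwards and 5 mm upturned tips. Five arms carry a stamp; the arm opposite the red stamp is empty.
- rack_rotor (a joint): Turn of the rack's rotor in rad from where it starts (0 at the start), positive anticlockwise seen from above. It turns freely all the way round either way, against light friction of about 0.05 N m (0.6 N at an arm's end), and stays where it is left.
- empty_arm_end (a point): The outer end of the rack's empty arm (opposite the red stamp), on the arm's centre line, 93 mm from the axis, at its top face, 130 mm above the desk.
- red_stamp: The stamp with the red handle. Origin: the centre of its underside. Round stamp 67 mm tall: coloured handle 21 mm across and 31 mm high, neck 9 mm, round wooden foot 27 mm across. It hangs upright and loose by the neck in the fork of one arm of the rack, 76 mm from the rack's axis; its foot is 94 to 111 mm and its handle 130 to 161 mm above the desk.
- blue_stamp: The stamp with the blue handle, hanging on one of the other arms, the same size as the red one. Origin: the centre of its underside, 94 mm above the desk.
- yellow_stamp: The stamp with the yellow handle, hanging on one of the other arms, the same size as the red one. Origin: the centre of its underside, 94 mm above the desk.
- black_stamp: The stamp with the black handle, hanging on one of the other arms, the same size as the red one. Origin: the centre of its underside, 94 mm above the desk.
- green_stamp: The stamp with the green handle, hanging on one of the other arms, the same size as the red one. Origin: the centre of its underside, 94 mm above the desk.
- ink_bottle: Loose small ink refill bottle with a red cap standing on the desk, 30 mm across, 62 mm tall; origin at the centre of its underside. To be left alone.
- stapler: Loose desk stapler, blue and black, 125 mm (x) by 36 mm by 47 mm high; origin at the centre of its underside. To be left alone.
- tape_roll: Loose roll of clear tape lying flat, 86 mm across, 20 mm high, 55 mm hole; origin at the centre of its underside. To be left alone.
Things that resemble listed ones, but are neither listed nor needed, are in the scene too. Leave any pink look-alike of the red_stamp alone.

How it is judged:
On the way:
1. a finger pushes an arm of the rack and the rack turns (contact force between the fingers and rack_rotor above 0.1 N and (velocity of joint rack_rotor above 0.03 rad/s or velocity of joint rack_rotor below -0.03 rad/s)), for 0.02 s.
At the end, for the whole second after the job is handed in: The red stamp's centre is within 13 mm (about 10 degrees) of the line from the ink pad to the rack's axis, on the pad's side; the rack is at rest and all five stamps hang upright on it (y of red_stamp in the frame of ink_pad between -0.013 and 0.013 m and x of red_stamp in the frame of ink_pad below 0.13 m and velocity of joint rack_rotor between -0.05 and 0.05 rad/s and height (world z) of red_stamp between 0.089 and 0.1 m and angle between each of red_stamp, blue_stamp, yellow_stamp, black_stamp, green_stamp's own z axis and vertical below 0.2 rad and linear speed of each of red_stamp, blue_stamp, yellow_stamp, black_stamp, green_stamp below 0.02 m/s and height (world z) of blue_stamp between 0.089 and 0.1 m and height (world z) of yellow_stamp between 0.089 and 0.1 m and height (world z) of black_stamp between 0.089 and 0.1 m and height (world z) of green_stamp between 0.089 and 0.1 m); the robot touches nothing.
It fails at once if a stamp is lifted by 10 mm, knocked off its arm or tipped over (height (world z) of any of red_stamp, blue_stamp, yellow_stamp, black_stamp, green_stamp below 0.082 m or height (world z) of any of red_stamp, blue_stamp, yellow_stamp, black_stamp, green_stamp above 0.104 m or angle between any of red_stamp, blue_stamp, yellow_stamp, black_stamp, green_stamp's own z axis and vertical above 0.45 rad).
It fails at once if the rack is spun (faster than 2.5 rad/s) (velocity of joint rack_rotor above 2.5 rad/s or velocity of joint rack_rotor below -2.5 rad/s).
It fails at once if the rack or a stamp is gripped or pushed hard (over 15 N) (contact force between the fingers and rack_rotor above 15 N or contact force between the fingers and red_stamp above 15 N or contact force between the fingers and blue_stamp above 15 N or contact force between the fingers and yellow_stamp above 15 N or contact force between the fingers and black_stamp above 15 N or contact force between the fingers and green_stamp above 15 N).
It fails at once if the wet ink pad is touched (contact force between any of the fingers, the arm and ink_pad above 0.5 N).
It fails at once if the bottle, stapler or tape is moved more than 15 mm (distance of any of ink_bottle, stapler, tape_roll from where it was at the start of the episode above 0.015 m).
It also fails if it takes over 48 s, if anything falls off the work surface, if the arm or the gripper's body presses on something with over 40 N, if the wrist force passes 120 N, or if a joint passes its speed limit or range.

## Working session

There is one attempt and no reset: what is moved stays moved. The work goes in short steps, Python scripts to look and compute and a tool call to move; the robot and the scene stay as the last step left them, time stands still between calls to the robot, and variables do not carry over. Pictures are saved under pics/ and viewed, and the job is handed in when it is done.

Besides the shell and the picture viewer there is one more tool, called after "Call:" in YAML: its name, and indented under it one key for each argument. step_arm: Moves the arm, as the interface text tells. Its arguments: {"type":"object","properties":{"motion":{"type":"array","items":{"type":"array"}},"newtons":{"type":"number"}},"required":["motion"]}

```bash
mkdir -p pics; ls; python3 - <<'E'
from station import r, eyes
import cv2, numpy as np
for n in ("scene","top"):
    d=eyes.get_image(n); cv2.imwrite(f"pics/{n}0.png",d["pixels"][:,:,::-1])
    np.savez(f"{n}0.npz",**d)
    print(n,d["K"].tolist(),np.round(d["camera_from_world"],3).tolist())
print(r.get_state())
E
```

```text
pics
scene [[464.1739179228561, 0.0, 272.5106817281927], [0.0, 464.1739179228561, 217.05386797915818], [0.0, 0.0, 1.0]] [[0.556, 0.831, -0.005, -0.322], [0.56, -0.379, -0.737, -0.189], [-0.614, 0.407, -0.676, 1.346], [0.0, 0.0, 0.0, 1.0]]
top [[427.5182631675507, 0.0, 279.31773791436086], [0.0, 427.5182631675507, 218.58537205559577], [0.0, 0.0, 1.0]] [[0.009, -1.0, -0.002, 0.023], [-0.997, -0.009, -0.081, 0.544], [0.081, 0.003, -0.997, 1.014], [0.0, 0.0, 0.0, 1.0]]
{'t': 0.1, 'q': array([ 1.15493385e+00,  2.21154723e-01,  1.52751418e+00, -2.10281486e-05,
        1.39472516e+00, -1.26087369e-01]), 'dq': array([ 0.00054606, -0.00326882, -0.00203135,  0.00056843, -0.00034892,
       -0.00197007]), 'joint_efforts': array([ 1.54862952e-03, -4.98242426e+01, -3.90550625e+01,  1.21772082e-04,
        5.54832310e-03, -2.38214227e-06]), 'ee_pos': array([0.17835954, 0.59842392, 0.23029478]), 'orientation': array([ 2.51817048e+00,  1.87689486e+00, -2.44672812e-03]), 'force': array([-0.03267829,  0.03727486, -0.10806556]), 'wrist_torque': array([-0.02123017,  0.03714317,  0.03028646]), 'opening': 0.9988818468481455}
```

View pics/scene0.png

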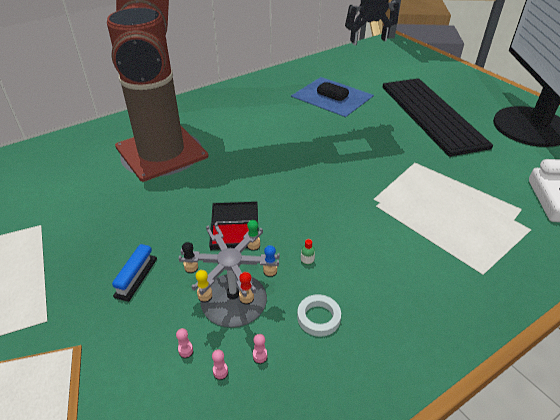

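View pics/top0.png

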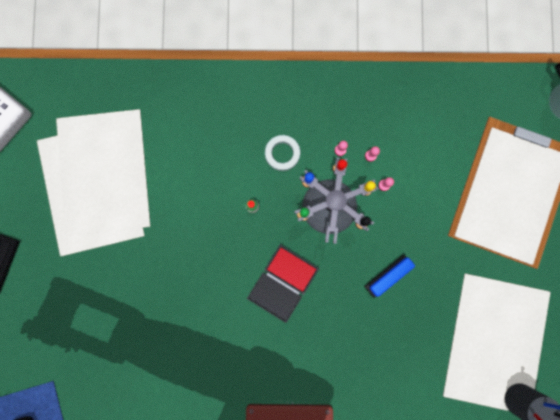

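The top view shows the hub at about (337,201), the red stamp at (342,165) on the far side, the empty fork at (332,238) and the pad felt at (292,268). Three pink decoys stand on the desk at the far right. Next I measure these.

```bash
cat > h.py <<'E'
import numpy as np, cv2
def ray(d,uv,z):
    K,T=d["K"],d["camera_from_world"]; R=T[:3,:3]; t=T[:3,3]; c=-R.T@t
    v=R.T@np.linalg.inv(K)@np.array([uv[0],uv[1],1.]); return c+v*(z-c[2])/v[2]
def blobs(d,cond,mn=10):
    hsv=cv2.cvtColor(np.ascontiguousarray(d["pixels"]),cv2.COLOR_RGB2HSV)
    m=cond(hsv[...,0].astype(int),hsv[...,1],hsv[...,2]).astype(np.uint8)
    n,l,s,c=cv2.connectedComponentsWithStats(m)
    return [(c[i],s[i,4],s[i,:4]) for i in range(1,n) if s[i,4]>=mn],l
def pix3(d):
    K,T=d["K"],d["camera_from_world"];v,u=np.indices(d["depth"].shape);z=d["depth"]
    P=np.stack([(u-K[0,2])/K[0,0]*z,(v-K[1,2])/K[1,1]*z,z],-1)
    return (P-T[:3,3])@T[:3,:3]
E
python3 - <<'E'
from h import *
d=dict(np.load("top0.npz"))
C={"red":lambda h,s,v:((h<6)|(h>174))&(s>180)&(v>120),"blue":lambda h,s,v:(h>105)&(h<125)&(s>150)&(v>120),
"yellow":lambda h,s,v:(h>20)&(h<33)&(s>150)&(v>120),"green":lambda h,s,v:(h>50)&(h<72)&(s>180)&(v>125),"pink":lambda h,s,v:(h>160)&(h<178)&(s>60)&(s<170)&(v>150)}
for k,c in C.items():
    for b,a,s in blobs(d,c)[0]: print(k,b.round(1),a,"z.16:",ray(d,b,.16).round(4),"z.015:",ray(d,b,.015).round(4))
P=pix3(d)
# arms/hub by height
m=(P[...,2]>.115)&(P[...,2]<.175)&(P[...,0]>.35)&(P[...,0]<.75)&(abs(P[...,1]+.13)<.16)
Q=P[m]; print(len(Q),Q.min(0),Q.max(0))
for u,v in [(337,201),(332,238),(328,238),(337,238),(332,230)]: print(u,v,P[v,u].round(4))
cv2.imwrite("pics/crop.png",cv2.resize(d["pixels"][125:325,235:425,::-1],None,fx=3,fy=3,interpolation=cv2.INTER_CUBIC)[:600])
# felt rect
bl,l=blobs(d,C["red"],300)
for b,a,s in bl:
    i=l[int(b[1]),int(b[0])]; c=cv2.findContours((l==i).astype(np.uint8),0,2)[0][0]
    rc=cv2.minAreaRect(c);bx=cv2.boxPoints(rc); print([ray(d,p,.015).round(4).tolist() for p in bx],ray(d,rc[0],.015))
E
```

```text
red [341.8 164.2] 68 z.16: [ 0.6494 -0.1038  0.16  ] z.015: [ 0.6801 -0.1246  0.015 ]
red [250.7 203.5] 30 z.16: [0.5639 0.0881 0.16  ] z.015: [0.5807 0.0983 0.015 ]
red [291.2 268.9] 1023 z.16: [0.4278 0.0018 0.16  ] z.015: [ 0.4225 -0.002   0.015 ]
blue [308.9 177. ] 79 z.16: [ 0.6215 -0.0342  0.16  ] z.015: [ 0.6476 -0.0438  0.015 ]
blue [391.7 276.6] 641 z.16: [ 0.4139 -0.2068  0.16  ] z.015: [ 0.4064 -0.2443  0.015 ]
blue [ 31.4 403.3] 1621 z.16: [0.1519 0.5273 0.16  ] z.015: [0.1019 0.6087 0.015 ]
yellow [369.7 185.7] 82 z.16: [ 0.604  -0.1626  0.16  ] z.015: [ 0.6273 -0.193   0.015 ]
green [303.9 211.9] 36 z.16: [ 0.5472 -0.0241  0.16  ] z.015: [ 0.5613 -0.0321  0.015 ]
pink [341. 148.] 133 z.16: [ 0.6843 -0.1023  0.16  ] z.015: [ 0.7206 -0.1229  0.015 ]
pink [372.1 153.6] 137 z.16: [ 0.6727 -0.1682  0.16  ] z.015: [ 0.7072 -0.1995  0.015 ]
pink [385.8 183.7] 134 z.16: [ 0.6084 -0.1966  0.16  ] z.015: [ 0.6325 -0.2326  0.015 ]
1875 [ 0.48330036 -0.18434194  0.11827329] [ 0.669375   -0.00621677  0.16453591]
337 201 [ 0.5738 -0.0967  0.1363]
332 238 [ 0.4986 -0.1021  0.0019]
328 238 [ 0.494  -0.0782  0.1279]
337 238 [ 0.4988 -0.1145  0.0006]
332 230 [ 0.5113 -0.0867  0.1291]
[[0.4211, 0.056, 0.015], [0.4738, 0.025, 0.015], [0.424, -0.06, 0.015], [0.3717, -0.0288, 0.015]] [ 0.4225422  -0.00200106  0.015     ]
```

View pics/crop.png

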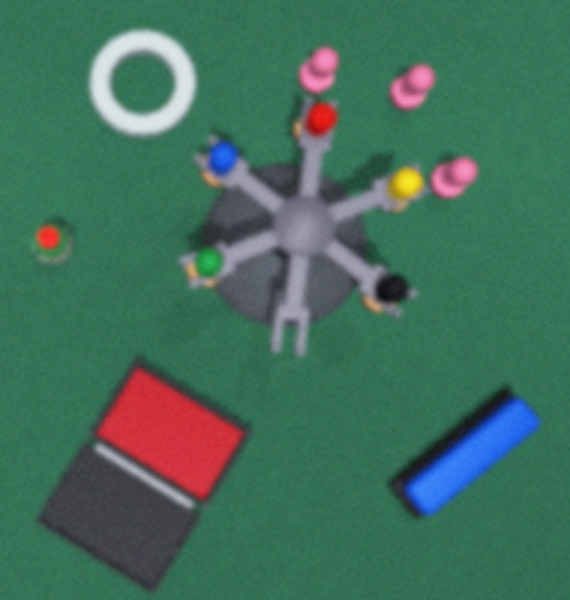

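Rotor axis ≈ (0.576, −0.094). Red is at −7.6° and the pad at about 149.3°, so the rack needs about 157° anticlockwise. I'll shut the fingers and go above the gap between the empty arm and green.

Call:
step_arm:
  motion:
    - [[2,-4,0],[0,0,0],0]
    - [[5,-9,0],[0,0,0],0]
    - [[7,-13.4,0],[0,0,0],0]
    - [[9.3,-17.9,0],[0,0,0],0]
    - [[11.6,-22.3,0],[0,0,0],0]
    - [[14,-26.8,0],[0,0,0],0]
    - [[16.3,-31.3,0],[0,0,0],0]
    - [[18.6,-35.7,0],[0,0,0],0]
    - [[21,-40.2,0],[0,0,0],0]
    - [[23.3,-44.7,0],[0,0,0],0]
    - [[25.6,-49.1,0],[0,0,0],0]
    - [[28,-53.6,0],[0,0,0],0]
    - [[30,-58,0],[0,0,0],0]
    - [[32,-61.5,0],[0,0,0],0]
    - [[33,-63.5,0],[0,0,0],0]
    - [[33.5,-64.3,0],[0,0,0],0]
    - [[33.5,-64.3,0],[0,0,0],0]
    - [[33.5,-64.3,0],[0,0,0],0]

```text
t: 1.9
ee_pos: [0.513, -0.043, 0.231]
orientation: [-2.517, -1.877, 0.001]
force: [0.6, -0.4, -0.1]
opening: -0.003
```

```bash
python3 - <<'E'
from station import r, eyes
import cv2
for n in ("scene","wrist"):
    d=eyes.get_image(n); p=d["pixels"]
    if n=="scene": p=cv2.resize(p[150:400,100:400],None,fx=2.4,fy=2.4)
    cv2.imwrite(f"pics/{n}1.png",p[:,:,::-1])
s=r.get_state();print(s["t"],s["ee_pos"],s["opening"],s["q"].round(2))
E
```

```text
2.0 [ 0.51309225 -0.04261991  0.23125332] 0.003098829316292667 [-0.24 -0.04  1.81  0.    1.38 -1.52]
```

View pics/scene1.png

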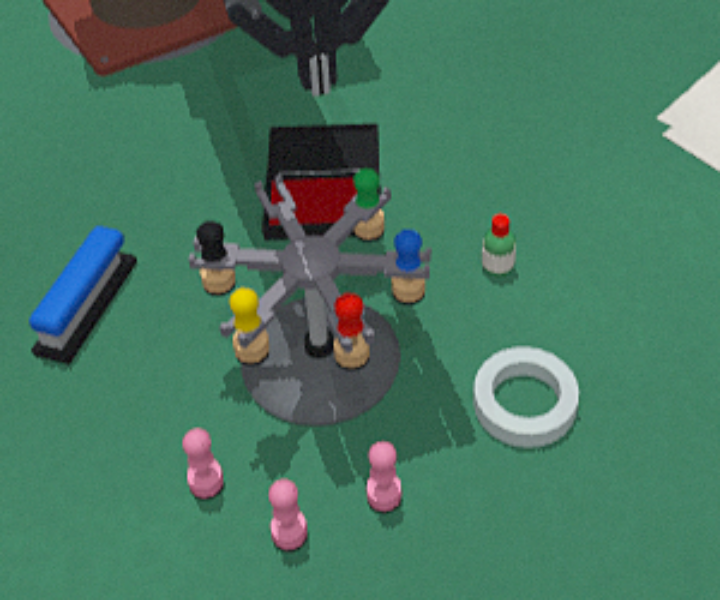

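View pics/wrist1.png

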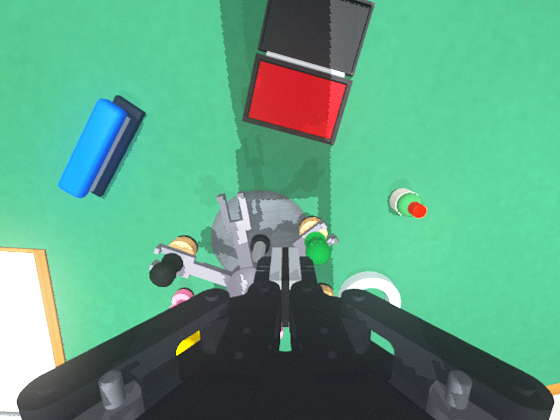

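The pictures show the shut fingers above the gap. The linkage splays only about 60 mm above the tips, which clears the 162 mm stamp tops. I'll descend to z ≈ 0.120.

Call:
step_arm:
  motion:
    - [[0,0,-1.5],[0,0,0],0]
    - [[0,0,-3.5],[0,0,0],0]
    - [[0,0,-5.5],[0,0,0],0]
    - [[0,0,-7.5],[0,0,0],0]
    - [[0,0,-9],[0,0,0],0]
    - [[0,0,-10.3],[0,0,0],0]
    - [[0,0,-11.1],[0,0,0],0]
    - [[0,0,-11.1],[0,0,0],0]
    - [[0,0,-11.1],[0,0,0],0]

```text
t: 2.9
ee_pos: [0.514, -0.0441, 0.1207]
orientation: [2.518, 1.877, 0.001]
force: [-0.9, 0.7, -0.1]
opening: -0.001
```

```bash
python3 - <<'E'
from station import r, eyes
import cv2
d=eyes.get_image("scene"); p=d["pixels"]
p=cv2.resize(p[150:400,100:400],None,fx=2.4,fy=2.4)
cv2.imwrite(f"pics/scene2.png",p[:,:,::-1])
s=r.get_state();print(s["t"],s["ee_pos"],s["force"])
import numpy as np
C=np.array([.576,-.094]);p0=s["ee_pos"][:2];a0=np.degrees(np.arctan2(*(p0-C)[::-1]));print(a0,np.hypot(*(p0-C)))
# arc waypoints to 300 deg radius .082, 2 deg/row
for a in np.arange(a0,a0+170,2):
    q=C+.082*np.array([np.cos(np.radians(a)),np.sin(np.radians(a))]); print(round(a),((q-p0)*100).round(1).tolist(),end=' ')
E
```

```text
2.95 [ 0.51428502 -0.04422475  0.12114552] [ 0.34081451 -0.10375472  0.10283844]
141.11263323703503 0.07928628217829503
141 [-0.2, 0.2] 143 [-0.4, -0.1] 145 [-0.6, -0.3] 147 [-0.7, -0.5] 149 [-0.9, -0.8] 151 [-1.0, -1.0] 153 [-1.1, -1.3] 155 [-1.3, -1.5] 157 [-1.4, -1.8] 159 [-1.5, -2.1] 161 [-1.6, -2.3] 163 [-1.7, -2.6] 165 [-1.8, -2.9] 167 [-1.8, -3.1] 169 [-1.9, -3.4] 171 [-1.9, -3.7] 173 [-2.0, -4.0] 175 [-2.0, -4.3] 177 [-2.0, -4.6] 179 [-2.0, -4.9] 181 [-2.0, -5.1] 183 [-2.0, -5.4] 185 [-2.0, -5.7] 187 [-2.0, -6.0] 189 [-1.9, -6.3] 191 [-1.9, -6.6] 193 [-1.8, -6.8] 195 [-1.7, -7.1] 197 [-1.7, -7.4] 199 [-1.6, -7.7] 201 [-1.5, -7.9] 203 [-1.4, -8.2] 205 [-1.3, -8.5] 207 [-1.1, -8.7] 209 [-1.0, -9.0] 211 [-0.8, -9.2] 213 [-0.7, -9.5] 215 [-0.5, -9.7] 217 [-0.4, -9.9] 219 [-0.2, -10.2] 221 [-0.0, -10.4] 223 [0.2, -10.6] 225 [0.4, -10.8] 227 [0.6, -11.0] 229 [0.8, -11.2] 231 [1.0, -11.4] 233 [1.2, -11.5] 235 [1.5, -11.7] 237 [1.7, -11.9] 239 [2.0, -12.0] 241 [2.2, -12.2] 243 [2.5, -12.3] 245 [2.7, -12.4] 247 [3.0, -12.5] 249 [3.2, -12.6] 251 [3.5, -12.7] 253 [3.8, -12.8] 255 [4.1, -12.9] 257 [4.3, -13.0] 259 [4.6, -13.0] 261 [4.9, -13.1] 263 [5.2, -13.1] 265 [5.5, -13.1] 267 [5.8, -13.2] 269 [6.0, -13.2] 271 [6.3, -13.2] 273 [6.6, -13.2] 275 [6.9, -13.1] 277 [7.2, -13.1] 279 [7.5, -13.1] 281 [7.8, -13.0] 283 [8.0, -13.0] 285 [8.3, -12.9] 287 [8.6, -12.8] 289 [8.9, -12.7] 291 [9.1, -12.6] 293 [9.4, -12.5] 295 [9.7, -12.4] 297 [9.9, -12.3] 299 [10.2, -12.1] 301 [10.4, -12.0] 303 [10.7, -11.8] 305 [10.9, -11.7] 307 [11.1, -11.5] 309 [11.3, -11.3]
```

View pics/scene2.png

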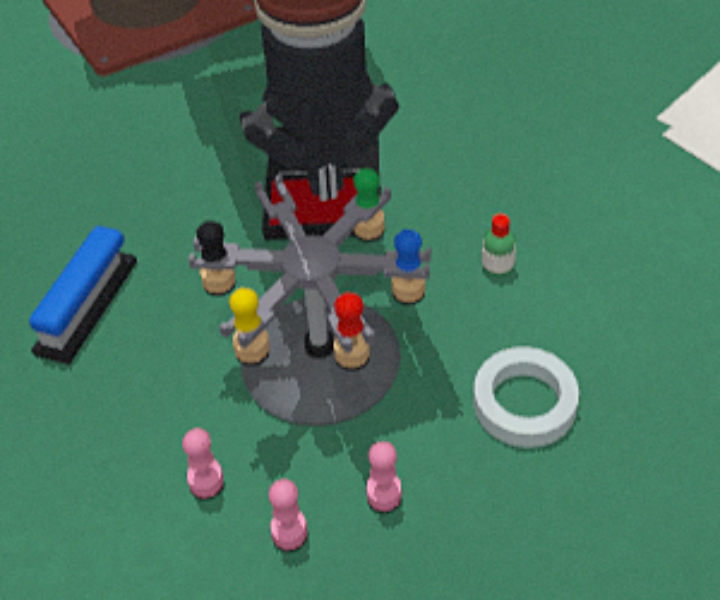

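The finger sits in the gap between the fork at (275,200) and green at (365,190), touching neither. I'll sweep along the arc at about 2° per row.

Call:
step_arm:
  motion:
    - [[-0.2,0,0],[0,0,0],0]
    - [[-0.4,-0.2,0],[0,0,0],0]
    - [[-0.6,-0.4,0],[0,0,0],0]
    - [[-0.8,-0.7,0],[0,0,0],0]
    - [[-1.0,-1.0,0],[0,0,0],0]
    - [[-1.1,-1.3,0],[0,0,0],0]
    - [[-1.3,-1.5,0],[0,0,0],0]
    - [[-1.4,-1.8,0],[0,0,0],0]
    - [[-1.5,-2.1,0],[0,0,0],0]
    - [[-1.6,-2.3,0],[0,0,0],0]
    - [[-1.7,-2.6,0],[0,0,0],0]
    - [[-1.8,-2.9,0],[0,0,0],0]
    - [[-1.8,-3.1,0],[0,0,0],0]
    - [[-1.9,-3.4,0],[0,0,0],0]
    - [[-1.9,-3.7,0],[0,0,0],0]
    - [[-2.0,-4.0,0],[0,0,0],0]
    - [[-2.0,-4.3,0],[0,0,0],0]
    - [[-2.0,-4.6,0],[0,0,0],0]
    - [[-2.0,-4.9,0],[0,0,0],0]
    - [[-2.0,-5.1,0],[0,0,0],0]

```text
t: 4.95
ee_pos: [0.4936, -0.0954, 0.1203]
orientation: [2.519, 1.877, -0.0]
force: [-0.0, 0.6, -0.4]
opening: -0.002
```

```bash
cat > look.py <<'E'
import sys
from station import r, eyes
from h import *
n=sys.argv[1]
d=eyes.get_image("scene"); p=d["pixels"]
cv2.imwrite(f"pics/scene{n}.png",cv2.resize(p[150:400,100:400],None,fx=2.4,fy=2.4)[:,:,::-1])
C=np.array([.576,-.094])
for nm in ("scene","top"):
    if nm=="top": d=eyes.get_image("top")
    # handle mid height .150 for the oblique scene camera, .158 for top
    for b,a,s in blobs(d,lambda h,s,v:((h<6)|(h>174))&(s>180)&(v>110),15)[0]:
        q=ray(d,b,.148 if nm=="scene" else .158)
        e=q[:2]-C
        if np.hypot(*e)<.11: print(nm,b.round(1),a,q.round(4),"r",np.hypot(*e).round(4),"ang",np.degrees(np.arctan2(e[1],e[0])).round(1))
cv2.imwrite(f"pics/top{n}.png",cv2.resize(d["pixels"][125:325,235:425,::-1],None,fx=3,fy=3))
s=r.get_state();e=s["ee_pos"][:2]-C;print(s["t"],s["ee_pos"],s["force"].round(2),"tcp r",np.hypot(*e),"ang",np.degrees(np.arctan2(e[1],e[0]))%360)
E
python3 look.py 3
```

```text
scene [249.8 232.5] 206 [ 0.5586 -0.0383  0.148 ] r 0.0584 ang 107.3
scene [222.1 233.9] 279 [ 0.5323 -0.0841  0.148 ] r 0.0448 ang 167.3
scene [260.1 271.4] 159 [ 0.6517 -0.0746  0.148 ] r 0.0782 ang 14.3
top [326.  165.2] 65 [ 0.6473 -0.0706  0.158 ] r 0.0751 ang 18.2
5.05 [ 0.4935397  -0.09542184  0.12025834] [ 0.27 -0.05 -0.32] tcp r 0.0824725559825523 ang 180.98783622291933
```

View pics/scene3.png

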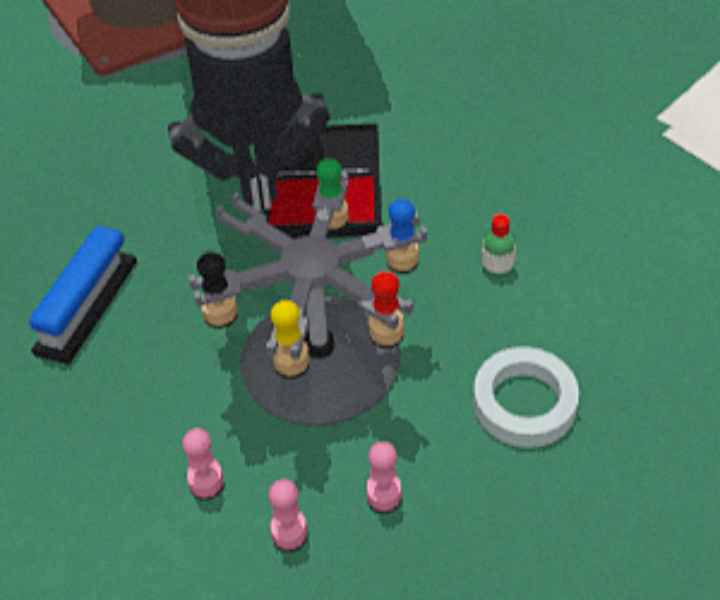

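It is turning: red is at 18° with the finger trailing the empty arm by 17°, and the stamps hang upright. I continue the arc.

Call:
step_arm:
  motion:
    - [[0,-0.3,0],[0,0,0],0]
    - [[0,-0.6,0],[0,0,0],0]
    - [[0,-0.9,0],[0,0,0],0]
    - [[0.1,-1.2,0],[0,0,0],0]
    - [[0.1,-1.5,0],[0,0,0],0]
    - [[0.2,-1.7,0],[0,0,0],0]
    - [[0.3,-2.0,0],[0,0,0],0]
    - [[0.3,-2.3,0],[0,0,0],0]
    - [[0.4,-2.6,0],[0,0,0],0]
    - [[0.5,-2.8,0],[0,0,0],0]
    - [[0.6,-3.1,0],[0,0,0],0]
    - [[0.7,-3.4,0],[0,0,0],0]
    - [[0.9,-3.6,0],[0,0,0],0]
    - [[1.0,-3.9,0],[0,0,0],0]
    - [[1.2,-4.1,0],[0,0,0],0]
    - [[1.3,-4.4,0],[0,0,0],0]
    - [[1.5,-4.6,0],[0,0,0],0]
    - [[1.6,-4.8,0],[0,0,0],0]
    - [[1.8,-5.1,0],[0,0,0],0]
    - [[2.0,-5.3,0],[0,0,0],0]

```text
t: 7.05
ee_pos: [0.5138, -0.1483, 0.1203]
orientation: [2.519, 1.877, 0.0]
force: [0.8, 0.6, 0.2]
opening: -0.001
```

```bash
python3 look.py 4
```

```text
scene [231.2 232.4] 419 [ 0.5383 -0.0675  0.148 ] r 0.0461 ang 144.9
scene [269.7 251.6] 149 [ 0.6215 -0.0345  0.148 ] r 0.0749 ang 52.6
top [307.4 179. ] 64 [ 0.6176 -0.0312  0.158 ] r 0.0753 ang 56.5
7.15 [ 0.5139467  -0.1485201   0.12039191] [ 0.2  -0.38  0.54] tcp r 0.08260177544753294 ang 221.30257556926213
```

View pics/scene4.png

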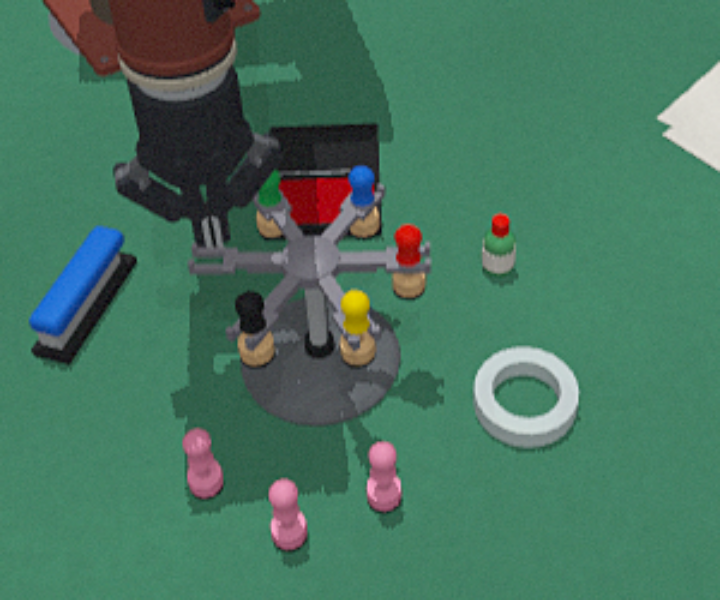

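Red is at 56.5° and all the stamps are upright. Continuing.

Call:
step_arm:
  motion:
    - [[0.2,-0.2,0],[0,0,0],0]
    - [[0.4,-0.4,0],[0,0,0],0]
    - [[0.6,-0.6,0],[0,0,0],0]
    - [[0.8,-0.8,0],[0,0,0],0]
    - [[1.0,-1.0,0],[0,0,0],0]
    - [[1.2,-1.1,0],[0,0,0],0]
    - [[1.5,-1.3,0],[0,0,0],0]
    - [[1.7,-1.5,0],[0,0,0],0]
    - [[2.0,-1.6,0],[0,0,0],0]
    - [[2.2,-1.8,0],[0,0,0],0]
    - [[2.5,-1.9,0],[0,0,0],0]
    - [[2.7,-2.0,0],[0,0,0],0]
    - [[3.0,-2.1,0],[0,0,0],0]
    - [[3.2,-2.2,0],[0,0,0],0]
    - [[3.5,-2.3,0],[0,0,0],0]
    - [[3.8,-2.4,0],[0,0,0],0]
    - [[4.1,-2.5,0],[0,0,0],0]
    - [[4.3,-2.6,0],[0,0,0],0]
    - [[4.6,-2.6,0],[0,0,0],0]
    - [[4.9,-2.7,0],[0,0,0],0]

```text
t: 9.15
ee_pos: [0.5628, -0.1751, 0.1203]
orientation: [2.519, 1.877, -0.0]
force: [-0.7, 0.2, -0.3]
opening: -0.004
```

```bash
python3 look.py 5
```

```text
scene [247.3 232.4] 558 [ 0.5556 -0.0421  0.148 ] r 0.0558 ang 111.5
scene [217.2 233.4] 45 [ 0.5259 -0.0911  0.148 ] r 0.0502 ang 176.7
top [301.5 202.6] 60 [ 0.5671 -0.019   0.158 ] r 0.0756 ang 96.8
9.25 [ 0.56310652 -0.17526734  0.12040526] [ 0.09  0.19 -0.1 ] tcp r 0.08228379190603828 ang 260.9848709564309
```

View pics/scene5.png

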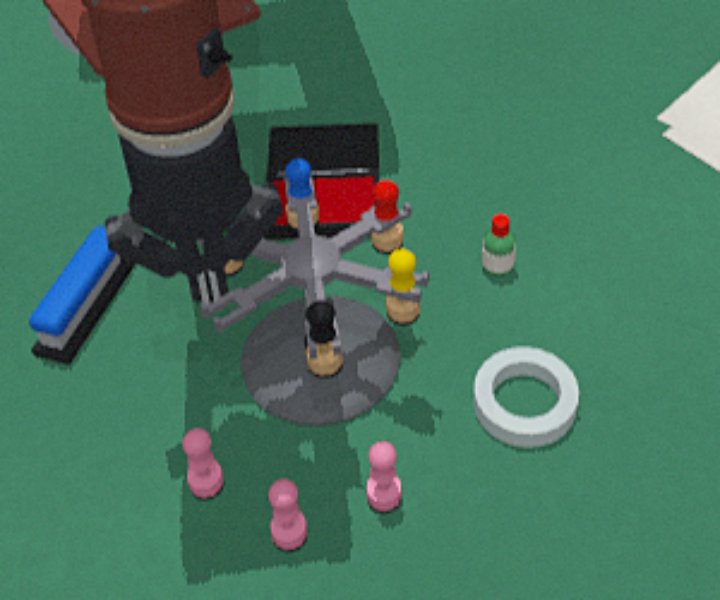

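Red is at 96.8°, so about 52° remain.

Call:
step_arm:
  motion:
    - [[0.3,0,0],[0,0,0],0]
    - [[0.6,0,0],[0,0,0],0]
    - [[0.9,-0.1,0],[0,0,0],0]
    - [[1.1,-0.1,0],[0,0,0],0]
    - [[1.4,-0.1,0],[0,0,0],0]
    - [[1.7,-0.1,0],[0,0,0],0]
    - [[2.0,0,0],[0,0,0],0]
    - [[2.3,0,0],[0,0,0],0]
    - [[2.6,0,0],[0,0,0],0]
    - [[2.9,0.1,0],[0,0,0],0]
    - [[3.1,0.1,0],[0,0,0],0]
    - [[3.4,0.2,0],[0,0,0],0]
    - [[3.7,0.3,0],[0,0,0],0]
    - [[4.0,0.4,0],[0,0,0],0]
    - [[4.2,0.5,0],[0,0,0],0]
    - [[4.5,0.6,0],[0,0,0],0]
    - [[4.8,0.7,0],[0,0,0],0]
    - [[5.0,0.8,0],[0,0,0],0]
    - [[5.3,1.0,0],[0,0,0],0]
    - [[5.3,1.0,0],[0,0,0],0]

```text
t: 11.25
ee_pos: [0.6161, -0.1648, 0.1204]
orientation: [2.518, 1.878, 0.001]
force: [0.5, -0.4, -0.3]
opening: 0.001
```

```bash
python3 look.py 6
```

```text
scene [231.5 227.8] 284 [ 0.5278 -0.0608  0.148 ] r 0.0585 ang 145.4
scene [249.7 233. ] 201 [ 0.5596 -0.0392  0.148 ] r 0.0572 ang 106.6
top [313.2 225.1] 61 [ 0.5197 -0.0437  0.158 ] r 0.0755 ang 138.2
11.35 [ 0.61580826 -0.16497743  0.12031501] [-0.3   0.12  0.04] tcp r 0.08137870200269315 ang 299.28623861720484
```

View pics/scene6.png

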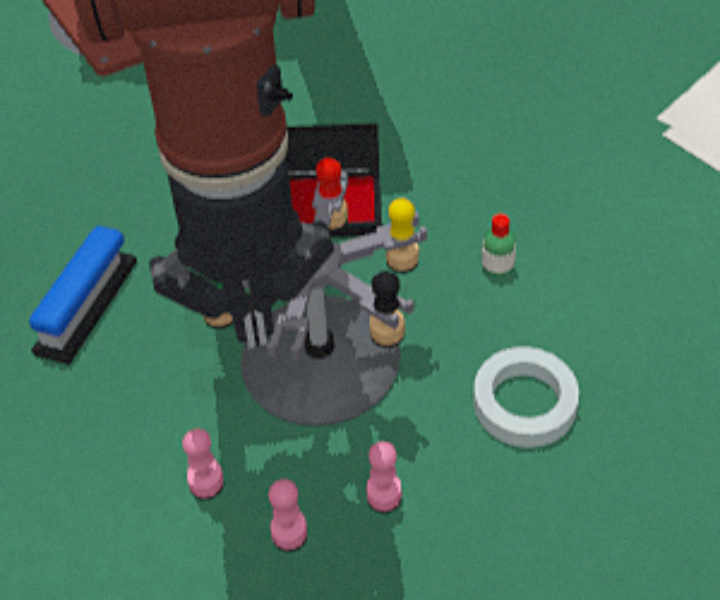

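View pics/top6.png

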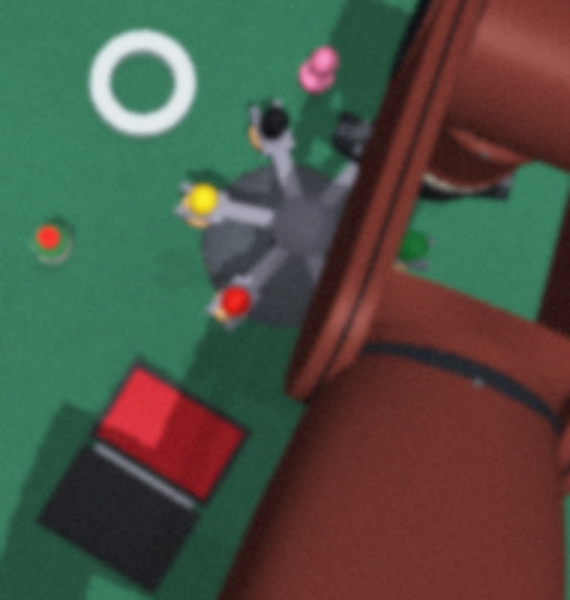

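Red is at 138.2° in the top view, which needs another 11°. That is a small final push.

Call:
step_arm:
  motion:
    - [[0.2,0.1,0],[0,0,0],0]
    - [[0.4,0.2,0],[0,0,0],0]
    - [[0.6,0.4,0],[0,0,0],0]
    - [[0.8,0.5,0],[0,0,0],0]
    - [[1.0,0.6,0],[0,0,0],0]
    - [[1.2,0.8,0],[0,0,0],0]
    - [[1.3,0.8,0],[0,0,0],0]
    - [[1.3,0.8,0],[0,0,0],0]

```text
t: 12.15
ee_pos: [0.6288, -0.157, 0.1203]
orientation: [2.519, 1.878, 0.0]
force: [-1.3, 0.3, 0.3]
opening: 0.001
```

```bash
python3 look.py 7
```

```text
scene [231.1 223.2] 94 [ 0.516  -0.0549  0.148 ] r 0.0716 ang 146.9
scene [246.3 232.9] 317 [ 0.5557 -0.0445  0.148 ] r 0.0535 ang 112.3
top [318.2 229. ] 57 [ 0.5115 -0.0543  0.158 ] r 0.0757 ang 148.4
12.25 [ 0.62873542 -0.15706057  0.1203204 ] [-0.02 -0.23  0.43] tcp r 0.08220498508570112 ang 309.904598425975
```

View pics/top7.png

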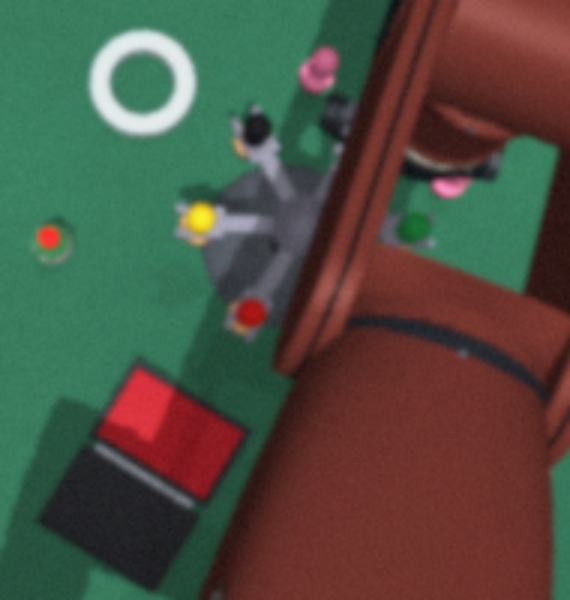

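Red is at 148.4° against a target of about 149.3°, an offset of about 1 mm. I'll back the finger off the arm and lift away.

Call:
step_arm:
  motion:
    - [[-0.3,-0.2,0],[0,0,0],0]
    - [[-0.6,-0.4,0],[0,0,0],0]
    - [[-0.9,-0.6,0],[0,0,0],0]
    - [[-0.9,-0.6,0],[0,0,0],0]
    - [[-0.9,-0.6,0.5],[0,0,0],0]
    - [[-0.9,-0.6,1.5],[0,0,0],0]
    - [[-0.9,-0.6,3],[0,0,0],0]
    - [[-0.9,-0.6,5],[0,0,0],0]
    - [[-0.9,-0.6,7.5],[0,0,0],0]
    - [[-0.9,-0.6,10],[0,0,0],0]
    - [[-0.9,-0.6,12],[0,0,0],0]
    - [[-3.9,-4,13],[0,0,0],0]
    - [[-6.9,-8,13],[0,0,0],0]
    - [[-9.9,-12,13],[0,0,0],0]
    - [[-12.9,-16,13],[0,0,0],0]
    - [[-15.9,-20,13],[0,0,0],0]
    - [[-15.9,-22,13],[0,0,0],0]
    - [[-15.9,-22,13],[0,0,0],0]
    - [[-15.9,-22,13],[0,0,0],0]

```text
t: 14.15
ee_pos: [0.4698, -0.3772, 0.2515]
orientation: [2.519, 1.876, 0.001]
force: [0.2, 0.1, 0.6]
opening: 0.002
```

```bash
python3 look.py 8; python3 - <<'E'
from station import eyes
from h import *
d=eyes.get_image("top")
C={"blue":lambda h,s,v:(h>105)&(h<125)&(s>150)&(v>100),"yellow":lambda h,s,v:(h>20)&(h<33)&(s>150)&(v>120),"green":lambda h,s,v:(h>50)&(h<72)&(s>180)&(v>110),"red":lambda h,s,v:((h<6)|(h>174))&(s>180)&(v>110)}
for k,c in C.items():
    for b,a,s in blobs(d,c,12)[0]:
        print(k,b.round(1),a,ray(d,b,.16).round(4),ray(d,b,.015).round(4))
E
```

```text
scene [229.7 223.2] 142 [ 0.5145 -0.0572  0.148 ] r 0.0716 ang 149.1
scene [218.3 234.5] 220 [ 0.5294 -0.0908  0.148 ] r 0.0467 ang 176.1
scene [246.2 232.9] 334 [ 0.5557 -0.0446  0.148 ] r 0.0534 ang 112.3
top [318.3 228.9] 55 [ 0.5118 -0.0544  0.158 ] r 0.0754 ang 148.4
14.25 [ 0.47026236 -0.3761039   0.25098119] [ 0.56 -0.21  0.23] tcp r 0.30126908156362464 ang 249.45309482970828
blue [354.2 230.3] 76 [ 0.5094 -0.1294  0.16  ] [ 0.5174 -0.1544  0.015 ]
blue [391.7 276.4] 630 [ 0.4144 -0.2068  0.16  ] [ 0.4069 -0.2444  0.015 ]
blue [ 31.5 403.8] 1666 [0.1509 0.5271 0.16  ] [0.1007 0.6085 0.015 ]
yellow [301.2 197.3] 71 [ 0.578  -0.0181  0.16  ] [ 0.5971 -0.0251  0.015 ]
green [372.7 200.1] 58 [ 0.5734 -0.1687  0.16  ] [ 0.5917 -0.2001  0.015 ]
red [250.7 203.6] 29 [0.5637 0.088  0.16  ] [0.5805 0.0982 0.015 ]
red [318.2 228.9] 57 [ 0.5117 -0.0541  0.16  ] [ 0.52   -0.0669  0.015 ]
red [291.4 269. ] 1022 [0.4278 0.0015 0.16  ] [ 0.4225 -0.0023  0.015 ]
```

View pics/top8.png

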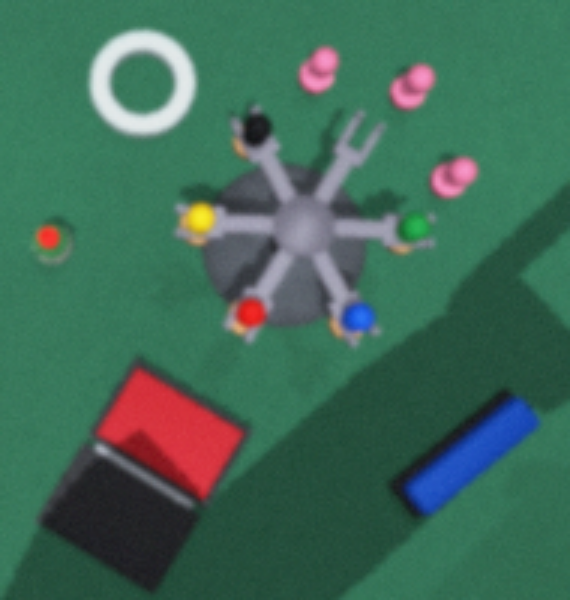

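View pics/scene8.png

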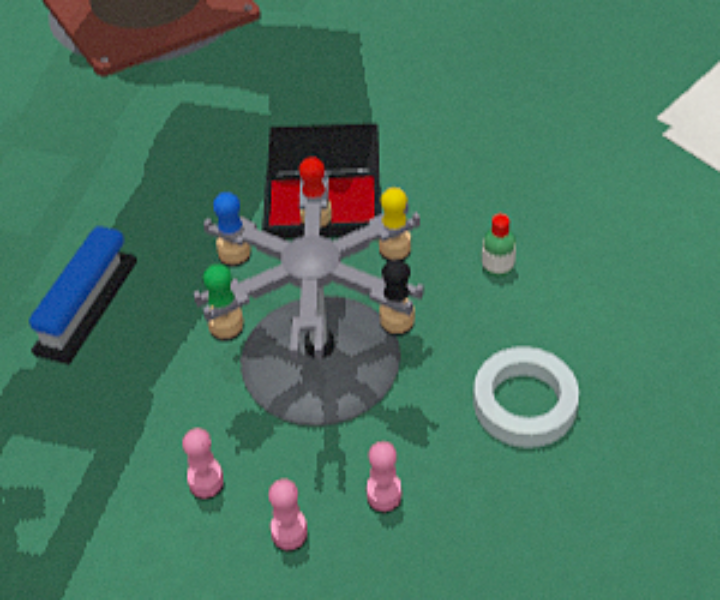

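The red stamp lies on the line from the hub to the pad in both views: at (250,313) in the top crop and (313,175) in the scene crop. All five stamps hang upright and the rack stayed put after release. The other objects have not moved and the arm is clear. Handing in.

```bash
python3 -c "
from station import workorder
print(workorder.finish_job())"
```

```text
the job is handed in; nothing more can be done
None
```

I turned the rack about 156° anticlockwise by pushing its empty arm with the shut fingertips at about 0.35 rad/s. I then backed the finger off, lifted clear and handed the job in at about 14.3 s. The hand-in reports no verdict.

- **Alignment:** in the final top view the red stamp stands at 148.4° around the axis. The pad's direction measures about 149.3°, so the stamp is about 1 mm off the line, against the 13 mm allowed. The scene view read 149.1°, which agrees, but part of the red handle lay against the red felt there, so I relied on the top view.
- **After release:** the red stamp's reading did not change when the finger left. All five stamps look upright on their arms.
- **Other objects:** the ink bottle and stapler measured less than 1 mm from where they started. The tape roll and pink look-alikes look unmoved in the pictures.
- **Forces:** wrist force readings, taken only at the end of each move, stayed below about 1.5 N. The fingers stayed about 120 mm up during the push, well above the ink pad.

No check failed.

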